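Find the flush release in the stamp chest's top and spring the drawer

TASK

The drawer of the green steel stamp chest has no handle: it is let go by a push button set just below the surface of the flat top panel, painted the same green, somewhere along the middle of the panel's front half. Lay your fingertips on the bare panel to one side and feel across until you find the button, then press it in so that the drawer springs open, let it come back and take your hand away. Only touch: do not pick up or shift the hammer, the brush, the metal bar or the block of punches.

Things in the scene. Friction and masses are not known exactly. Their poses are not given: they have to be found in the camera images.
- chest: Green steel stamp chest bolted to the bench: 420 mm wide (its y), 300 deep (x), 110 high. Origin at the centre of its underside, on the bench; z up; drawer front on its -x side. Its top, 110 mm above the bench, is one flat level panel with a single 56 x 56 mm opening (sides along x and y) in which the button lies; the front half bears nothing else but flat screw heads at the corners.
- line_left (a point): Left end (chest x = -60 mm, y = +110 mm) of the line to feel along, on the surface of bare panel. The button's centre lies on the straight line from line_left to line_right, anywhere but the last 50 mm at either end; its place is not given: feel for it with the fingertips on the panel (a fine dark gap also shows round it). Axes as the chest's.
- line_right (a point): Right end (chest x = -60 mm, y = -110 mm) of the same line, on the surface of bare panel, 220 mm from line_left. Axes as the chest's.
- button (a joint): Travel of the button, m: 0 at rest, grows as pressed straight down, stop at 0.008. Flat green plate 52 x 52 mm in the 56 x 56 mm opening, dark 2 mm gap all round; its face lies 3 mm below the panel at rest, 11 mm fully pressed. Its spring takes 2 N at first, 6 N at the stop. The drawer is let go at about 0.005; the button springs back when released.
- drawer (a joint): How far the drawer has come out towards chest -x, m: 0 shut and caught, 0.080 fully out. A spring pushes it out in about a second once the button lets it go, and it stays out. Its front is 398 mm wide, 89 mm high, without a handle; it runs below the top panel.
- punch_block: Bystander, standing loose on the rear half of the chest's top: wooden block 52 x 130 x 35 mm with ten steel punches that stand 26 mm above it. Origin at the centre of its underside, z up, long side along its y.
- hammer: Bystander, lying on the bench: club hammer, wooden handle 28 mm thick along its x, red head 112 mm along its y and 42 mm high, centred 105 mm from the origin towards +x; 270 mm long in all. Origin on the bench under the handle.
- bar: Bystander, lying on the bench: cast silver-grey metal bar 150 x 72 x 28 mm, about 3 kg. Origin at the centre of its underside, long side along its x.
- brush: Bystander, lying on the bench: flat brush 230 mm long, 74 mm wide, 18 mm high, grey handle with red end towards its -x, black bristles towards +x. Origin under its steel band.

How it is judged:
By the outcome, as a careful person would: the job done as asked, in the order asked, and still so for the second after the job is handed in, with the robot touching nothing.
It also fails if it takes over 48 s, if anything falls off the work surface, if the arm or the gripper's body presses on something with over 40 N, if the wrist force passes 120 N, or if a joint passes its speed limit or range.

ROBOT

A 6-joint arm with a two-finger parallel gripper is mounted at the origin on the work surface. World frame = base frame: x ahead of the robot, y to its left, z up, the work surface at z = 0. Lengths are in m, angles in rad, forces in N, time in s.
With the tool pointing down it reaches from about 0.35 to 0.8 m from the base axis. Payload 7.3 kg.
Tool frame: the origin (TCP) lies at the very end of the fingers, on their centre line; the grasp point (between the pads) lies 19 mm behind it; z points along the fingers, x is the direction in which the jaws open and shut, and the axes are right-handed (so a half turn about z gives the same grasp; the last joint's range is limited). The gripper opens to 85 mm and grips with 20 to 120 N. Pads are 22 mm wide; open, the fingers measure 114 mm over their backs; the gripper's body (76 mm by 85 mm) begins 54 mm behind the grasp point. The pads swing forward as they close: fully open they stand 13 mm farther back than shut.
Start: joints at [-1.355, 0.342, 1.524, -0, 1.275, -0.146], TCP at [0.186, -0.491, 0.231] pointing down, gripper open.
Joint ranges: [-2.53, 2.53], [-0.77, 2.02], [0.04, 2.7], [-1, 4.14], [0.28, 2.66], [-3.11, 3.11]. Speed limits (rad/s): [2.57, 2.57, 3.14, 3.14, 3.14, 3.14].

INTERFACE

Orientations are given as a 3x3 rotation matrix whose columns are the frame's x, y, z axes.
In Python, from station import r, claw, inverse_kinematics, get_obs, vision, order, models gives the robot as it stands. Calls block until the motion is done:
- r.goto(position, orientation): joint-space move of the TCP to a pose.
- r.line_to(position, orientation=None, speed=0.15): straight line of the TCP; orientation=None keeps the orientation; speed is the mean speed in m/s.
- r.move_joints(angles): joint-space move.
- claw.gripper_to(opening, strength=None): finger opening in m; strength is the grip in N (None keeps the last); returns when the fingers have stopped.
- r.dwell(seconds).
- inverse_kinematics(position, orientation): joint angles nearest the present ones, or None.
- get_obs(): the state.
- vision.read_camera(name): name is "side" or "top" or "wrist"; returns a dict with "color" (400x640x3 uint8, red, green, blue), "fx", "fy", "cx", "cy" (pixels), "R" (3x3) and "t" (3): a world point X has camera coordinates R X + t; the wrist camera has in their place "T_tool_cam" (4x4, takes a point from camera to tool coordinates, whose origin is the TCP and whose axes are the tool frame's). Camera axes: x right, y down, z forward; pixel columns grow to the right and rows downward; lengths in m; the calibration is good to about 2 mm. A picture is of the moment at which its call begins: read the wrist's pose just before it. There is no depth.
A pose or a line that the arm cannot do raises r.MotionError and nothing moves.
- order.close_job(): hands the job in, once; it reports no verdict.
Trained networks look in a picture, given as the dict that the camera call returned (one of the last four; its "shot" number tells which), for a name from the list of things; names that differ only in an ending like _2 or _b are one class to them, and where a whole thing is asked for, a point or a joint stands for the part that bears it (a point fixed in the world has none). Each returns a list of dicts, best first, with "confidence" (0 to 1); they miss things now and then, are a little off and sometimes report something else, mostly with a low value. They report only what shows in the picture. A call takes as long as a camera call.
- models.find_in(picture, thing): "xy" ([column, row] in pixels, amid what is visible of it).
- models.cut_out(picture, thing): "region" (400x640 bool, what is visible of it) and "xy" ([column, row] in pixels, amid what is visible of it).
The state is a dict: "t": time; "qpos": joint angles; "dq": joint speeds; "joint_torque": joint torques, N m; "eef_pos": TCP position; "tool_rot": TCP orientation; "ft_force": force on the tool from outside, world axes, zero at the start; "torque": the same for the moment, N m; "grip_width": finger opening in m.
Only numpy, scipy, OpenCV 4.12 (cv2) and the standard library are available. Lean on these libraries where they do the work, as an engineer would, in place of code of your own. Each camera call takes 0.05 s, during which the arm holds its last target. There are 200 camera calls.

## Working session

There is one attempt and no reset: what is moved stays moved. The work goes in short steps, each a Python script; the robot and the scene stay as the last script left them, time stands still between calls to the robot, and variables do not carry over. Pictures are saved under pics/ and viewed, about 8 in all and at most 12, crops included, and the job is handed in when it is done.

```bash
mkdir -p pics; ls; python3 - <<'E'
from station import *
import cv2,numpy as np
o=get_obs();print(o['t'],o['eef_pos'],o['tool_rot'],o['ft_force'],o['grip_width'])
for n in("top","side"):
    p=vision.read_camera(n);cv2.imwrite(f"pics/{n}0.png",p["color"][:,:,::-1])
    print(n,p["fx"],p["fy"],p["cx"],p["cy"],p["R"],p["t"])
    for th in("chest","button","punch_block","hammer","bar","brush"):
        print(th,[(d["xy"],round(d["confidence"],2)) for d in models.find_in(p,th)][:2])
    c=models.cut_out(p,"chest")
    if c: print(cv2.minAreaRect(np.argwhere(c[0]["region"])[:,::-1].astype(np.float32)))
E
```

```text
pics
0.0 [ 0.18576262 -0.49060861  0.23060788] [[ 3.53945339e-01 -9.35266057e-01 -3.15524727e-04]
 [-9.35264840e-01 -3.53945395e-01  1.52876528e-03]
 [-1.54148080e-03 -2.46000163e-04 -9.99998782e-01]] [ 0.37778753 -0.00641711  0.29289609] 0.08547877464349515
top 424.85136276303416 424.85136276303416 310.9966506240144 201.04837843531254 [[-0.0194801  -0.99968187 -0.01602118]
 [-0.99800182  0.02040572 -0.05979943]
 [ 0.06010733  0.01482427 -0.99808184]] [0.00808842 0.52546863 1.50930119]
chest [([315.0, 180.3], 0.88)]
button [([319.0, 200.6], 0.81)]
punch_block [([339.1, 158.2], 0.6)]
hammer [([450.3, 202.5], 0.78)]
bar [([180.5, 170.5], 0.85)]
brush [([180.6, 255.8], 0.78)]
((319.3575744628906, 182.9388885498047), (130.52520751953125, 90.84317016601562), 1.7714698314666748)
side 384.79586875436803 384.79586875436803 313.1508180482102 200.08427119330017 [[-0.88350722 -0.46800767  0.01959093]
 [-0.33841149  0.60881988 -0.71750681]
 [ 0.32387134 -0.64055224 -0.69627593]] [0.45307753 0.23478495 1.29064365]
chest [([298.0, 203.6], 0.78)]
button [([315.5, 189.6], 0.51)]
punch_block [([293.4, 163.0], 0.94)]
hammer [([289.7, 347.5], 0.61), ([363.7, 147.6], 0.6)]
bar [([206.5, 298.7], 0.79)]
brush [([290.4, 344.0], 0.84)]
((297.873291015625, 195.42124938964844), (89.45718383789062, 123.61894989013672), 38.990997314453125)
```

```bash
python3 - <<'E'
import cv2
a=cv2.imread("pics/top0.png");cv2.imwrite("pics/topc.png",cv2.resize(a[110:280,140:500],(792,374),interpolation=cv2.INTER_CUBIC))
E
```

```text
(no output)
```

View pics/topc.png

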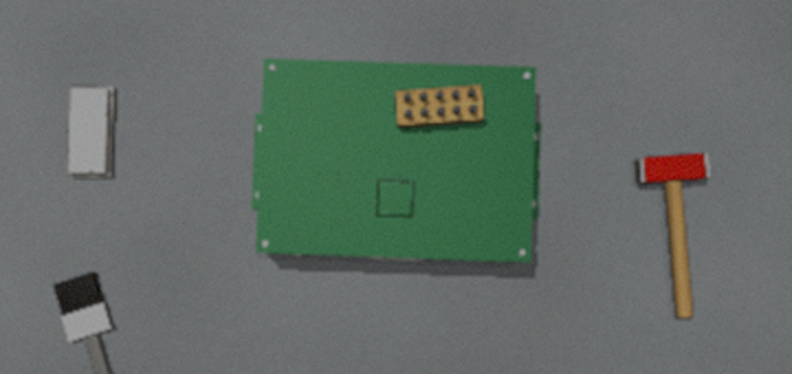

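View pics/side0.png

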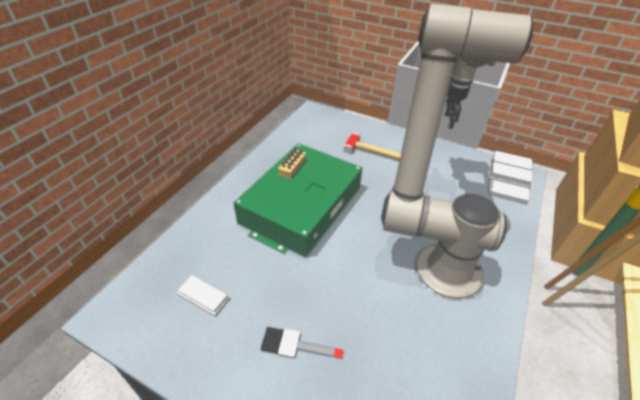

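Top view: panel corners at crop (264,60), (535,68), (531,262) and (257,253), with the button outline at about crop (395,198), i.e. pixel (319.5,200). The punch block sits behind it. The side view agrees. Next I localise these and go above the line for a close look.

```bash
cat > h.py <<'E'
from station import *
import cv2,numpy as np
def ray(p,uv,z,R=None,t=None):
    R=p["R"] if R is None else R; t=p["t"] if t is None else t
    d=R.T@np.array([(uv[0]-p["cx"])/p["fx"],(uv[1]-p["cy"])/p["fy"],1]); c=-R.T@t
    return c+d*(z-c[2])/d[2]
def down(yaw): # tool x axis at yaw
    c,s=np.cos(yaw),np.sin(yaw); return np.array([[c,s,0],[s,-c,0],[0,0,-1.]])
E
python3 - <<'E'
from h import *
p=vision.read_camera("top")
C=np.array([[264,60],[535,68],[531,262],[257,253],[395,198]])/2.2+[140,110]
W=np.array([ray(p,c,.11) for c in C])[:,:2]
M=np.array([[.15,.21],[.15,-.21],[-.15,-.21],[-.15,.21]])
T,_=cv2.estimateAffinePartial2D(M,W[:4]); print(W,T, np.hypot(*T[:,0]))
yaw=np.arctan2(T[1,0],T[0,0]); c,s=np.cos(yaw),np.sin(yaw);R=np.array([[c,-s],[s,c]])
o=W[:4].mean(0); print("yaw",yaw,"o",o,"button",R.T@(W[4]-o))
g=lambda x,y:o+R@[x,y]
l=g(-.06,.0)
for k in(0,np.pi/2,-np.pi/2):
  q=[inverse_kinematics(np.r_[g(-.06,y),.11],down(yaw+k)) for y in(.11,-.11)]; print(k,[None if a is None else a.round(2) for a in map(lambda a:None if a is None else np.array(a),q)])
E
```

```text
Traceback (most recent call last):
cv2.error: OpenCV(4.12.0) /io/opencv/modules/calib3d/src/ptsetreg.cpp:1108: error: (-215:Assertion failed) count >= 0 && to.checkVector(2) == count in function 'estimateAffinePartial2D'
```

```bash
python3 - <<'E'
from h import *
p=vision.read_camera("top")
C=np.array([[264,60],[535,68],[531,262],[257,253],[395,198]])/2.2+[140,110]
W=np.ascontiguousarray(np.array([ray(p,c,.11) for c in C])[:,:2])
M=np.array([[.15,.21],[.15,-.21],[-.15,-.21],[-.15,.21]])
T,_=cv2.estimateAffinePartial2D(M,W[:4].copy()); print(W,T, np.hypot(*T[:,0]))
yaw=np.arctan2(T[1,0],T[0,0]); c,s=np.cos(yaw),np.sin(yaw);R=np.array([[c,-s],[s,c]])
o=W[:4].mean(0); print("yaw",yaw,"o",o,"button",R.T@(W[4]-o))
g=lambda x,y:o+R@[x,y]
for k in(0,np.pi/2,-np.pi/2,np.pi):
  print(k,[None if a is None else np.round(a,2) for a in [inverse_kinematics(np.r_[g(-.06,y),.11],down(yaw+k)) for y in(.11,-.11)]])
# go above, look
k=-np.pi/2
r.goto(np.r_[g(-.06,0.06),.30],down(yaw+k)); claw.gripper_to(0.0,20)
ob=get_obs();p=vision.read_camera("wrist");cv2.imwrite("pics/w1.png",p["color"][:,:,::-1])
np.savez("w1.npz",pos=ob["eef_pos"],rot=ob["tool_rot"],T=p["T_tool_cam"],f=[p["fx"],p["fy"],p["cx"],p["cy"]])
print(ob["t"],ob["eef_pos"],ob["ft_force"],ob["grip_width"],p["T_tool_cam"])
print([(d["xy"],d["confidence"]) for d in models.find_in(p,"button")])
E
```

```text
[[ 0.74088798  0.16557546]
 [ 0.71887305 -0.25225086]
 [ 0.42107476 -0.23735861]
 [ 0.44289713  0.1799612 ]
 [ 0.52279889 -0.03265184]] [[ 0.99380276  0.05104183  0.58093323]
 [-0.05104183  0.99380276 -0.0360182 ]] 0.9951126568345731
yaw -0.05131502723766636 o [ 0.58093323 -0.0360182 ] button [-0.05823049  0.00038007]
0 [array([ 0.  ,  0.48,  1.67, -0.  ,  0.99,  0.05]), array([-0.41,  0.49,  1.66, -0.  ,  0.99, -0.36])]
1.5707963267948966 [array([ 0.  ,  0.48,  1.67, -0.  ,  0.99, -1.52]), array([-0.41,  0.49,  1.66, -0.  ,  0.99, -1.93])]
-1.5707963267948966 [array([ 0.  ,  0.48,  1.67, -0.  ,  0.99,  1.62]), array([-0.41,  0.49,  1.66, -0.  ,  0.99,  1.21])]
3.141592653589793 [array([ 0.  ,  0.48,  1.67, -0.  ,  0.99, -3.09]), array([-0.41,  0.49,  1.66, -0.  ,  0.99,  2.78])]
3.8917 [0.52407675 0.02703775 0.29999084] [-0.60992647 -0.59718737 -0.88524793] -0.00011274080316368186 [[ 9.99999400e-01  9.49252641e-04  5.46881202e-04 -3.23863576e-04]
 [-1.07461438e-03  9.47006223e-01  3.21213417e-01 -8.23315342e-02]
 [-2.12987216e-04 -3.21213812e-01  9.47006674e-01 -1.41860110e-01]
 [ 0.00000000e+00  0.00000000e+00  0.00000000e+00  1.00000000e+00]]
[([364.9, 170.8], 0.94)]
```

View pics/w1.png

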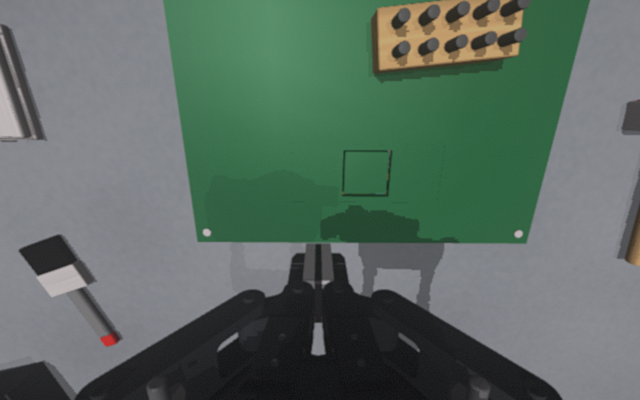

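The wrist view shows the button outline centred at about (367,172), and the front panel corners at (198,242) and (527,243). I'll correct the pose with these, then touch down at the left end of the line.

```bash
python3 - <<'E'
from h import *
w=np.load("w1.npz");f=w["f"];p=dict(fx=f[0],fy=f[1],cx=f[2],cy=f[3])
A=np.eye(4);A[:3,:3]=w["rot"];A[:3,3]=w["pos"];A=np.linalg.inv(A@w["T"])
g=lambda uv,z=.11:ray(p,uv,z,A[:3,:3],A[:3,3])[:2]
L,Rr,b=g((198,242)),g((527,243)),g((367,172))
print(L,Rr,np.linalg.norm(L-Rr),b)
yv=(L-Rr)/np.linalg.norm(L-Rr); yaw=np.arctan2(-yv[0],yv[1]); xv=np.array([yv[1],-yv[0]])
o=(L+Rr)/2+.15*xv; d=b-o; print("yaw",yaw,"o",o,"button",d@xv,d@yv)
# blend with top view
yaw=(yaw-.0513)/2; o=(o+[.5809,-.0360])/2
np.savez("chest.npz",o=o,yaw=yaw)
c,s=np.cos(yaw),np.sin(yaw);R2=np.array([[c,-s],[s,c]]);G=lambda y:o+R2@[-.06,y]
D=down(yaw-np.pi/2)
r.goto(np.r_[G(.108),.17],D); r.line_to(np.r_[G(.108),.122],speed=.1); r.dwell(.3)
f0=get_obs()["ft_force"][2]; print("f0",f0)
z=.122
while z>.100:
    z-=.001; r.line_to(np.r_[G(.108),z],speed=.02); ob=get_obs(); F=ob["ft_force"][2]-f0
    print(round(z,4),ob["eef_pos"][2].round(5),round(F,2))
    if F>1.5: break
print(get_obs()["t"])
E
```

```text
[0.44477448 0.18402282] [ 0.42230726 -0.23468259] 0.41930775360882916 [ 0.52527412 -0.03050653]
yaw -0.0536073655435833 o [ 0.58332539 -0.03336714] button -0.058121149219744254 -0.00025398733927490895
f0 0.10361481697563873
0.121 0.12096 0.38
0.12 0.11989 -0.9
0.119 0.11893 0.27
0.118 0.11791 0.33
0.117 0.11694 -0.36
0.116 0.11592 -0.11
0.115 0.11493 -0.85
0.114 0.11395 0.6
0.113 0.11293 -0.13
0.112 0.11192 -0.77
0.111 0.11092 0.31
0.11 0.11009 1.32
0.109 0.11006 8.74
8.7917
```

```bash
cat >> h.py <<'E'
k=np.load("chest.npz") if __import__("os").path.exists("chest.npz") else None
if k is not None:
    o,yaw=k["o"],float(k["yaw"]);c,s=np.cos(yaw),np.sin(yaw);R2=np.array([[c,-s],[s,c]])
    G=lambda y:o+R2@[-.06,y]
def force(n=5,f0=.1):
    F=[]
    for _ in range(n): r.dwell(.02); F.append(get_obs()["ft_force"])
    return np.mean(F,0)-[0,0,f0]
E
python3 - <<'E'
from h import *
z=.1093; low=0; y=.108
r.line_to(np.r_[G(y),z],speed=.02); print(force().round(1))
while y>-.09 and low<2:
    y-=.004; r.line_to(np.r_[G(y),z],speed=.03); F=force(4); e=get_obs()["eef_pos"]
    print(round(y,3),e[2].round(5),F.round(1)); low=low+1 if F[2]<1.5 else 0
    if F[2]>12: z+=.0005
print(get_obs()["t"])
for i in range(8):
    z-=.0005; r.line_to(np.r_[G(y),z],speed=.02); F=force(4); print(round(z,4),get_obs()["eef_pos"][2].round(5),F.round(1))
    if F[2]>1.5: break
print(get_obs()["t"])
E
```

```text
[-2.  -0.4  7.4]
0.104 0.11008 [-0.4  1.5  5.9]
0.1 0.11007 [-0.2  1.2  5.5]
0.096 0.11006 [0.2 1.6 5.5]
0.092 0.11007 [-0.1  1.3  5.4]
0.088 0.11001 [-0.2  1.5  5.6]
0.084 0.10977 [0.8 2.4 5.9]
0.08 0.10978 [-0.   2.3  6.1]
0.076 0.10976 [-0.1  2.4  6.2]
0.072 0.10974 [-0.   2.6  6.2]
0.068 0.10975 [-0.5  2.7  6.4]
0.064 0.10978 [-0.3  2.2  6.1]
0.06 0.10976 [-0.5  2.1  5.9]
0.056 0.10975 [0.  2.2 6.3]
0.052 0.10974 [0.1 2.4 6.3]
0.048 0.10977 [-0.4  2.6  6.5]
0.044 0.10977 [-0.1  2.1  6.3]
0.04 0.10977 [0.2 2.4 5.9]
0.036 0.10974 [0.1 2.7 6.2]
0.032 0.10974 [0.2 2.4 6.5]
0.028 0.10972 [-0.1  2.7  5.8]
0.024 0.10953 [-0.3  1.9  5.4]
0.02 0.10882 [ 0.   0.3 -0.1]
0.016 0.10926 [ 0.3 -0.4 -0.2]
17.175
0.1088 0.10878 [-0.2  0.  -0.4]
0.1083 0.10829 [-0.1 -0.6 -0.1]
0.1078 0.1078 [-0.1  0.5 -0.1]
0.1073 0.10729 [ 0.3  0.1 -0. ]
0.1068 0.107 [-0.3  0.1  2.8]
18.7583
```

Edge felt at y ≈ +0.022, and the button face is 3 mm down, as expected. That agrees with the seen centre at y ≈ 0. Now I move to the centre, press, let it come back and withdraw.

```bash
python3 - <<'E'
from h import *
y=0.
r.line_to(np.r_[G(y),.1066],speed=.03); print(force().round(1))
for z in(.105,.103,.101,.1):
    r.line_to(np.r_[G(y),z],speed=.02); print(z,get_obs()["eef_pos"][2].round(5),force(4).round(1))
r.dwell(.3)
r.line_to(np.r_[G(y),.106],speed=.03); r.line_to(np.r_[G(y),.16],speed=.08); r.line_to(np.r_[G(y),.30],speed=.2)
r.dwell(.8)
print(get_obs()["t"],force().round(1))
p=vision.read_camera("wrist");q=vision.read_camera("side")
cv2.imwrite("pics/fin.png",np.hstack([p["color"][:300,100:560],q["color"][90:390,180:500]])[:,:,::-1])
E
```

```text
[-0.2  1.9  5.4]
0.105 0.10506 [0.6 0.7 2.9]
0.103 0.10285 [ 1.4 -0.6  1.8]
0.101 0.10059 [ 0.3 -0.3  0.3]
0.1 0.10013 [-2.   0.3  5. ]
23.9167 [-0.3 -0.3 -0.1]
```

View pics/fin.png

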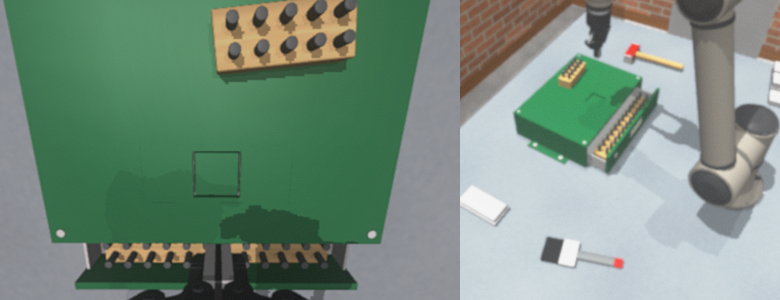

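The picture shows the drawer out along the whole front, the button outline back at about (217,174) in the crop, and the hand clear above. The punch block, hammer, brush and bar look unmoved.

```bash
python3 -c "
from h import *
r.dwell(.3);print(get_obs()['t'],order.close_job())"
```

```text
the job is handed in; nothing more can be done
24.4 None
```

The drawer is open, and I handed the job in at 24.4 s of the 48 s allowed.

- **Finding the button:** I laid the closed fingertips on the bare panel at the left end of the line and slid them to the right at about 6 N. The fingers lost contact at about y = +22 mm. Lowering them met the button face 3 mm below the panel, and the cameras put its centre at about y = 0.
- **Pressing it:** I moved to the centre and pressed the button in about 7 mm. I then let it rise and lifted the hand clear.
- **Last checks:** The pictures show the drawer sprung out, and nothing else looks moved. The wrist force is back to about zero with the hand 19 cm above the panel.
- **Not confirmed:** I saw the button's outline but did not measure that it had fully returned. The press force also read unevenly, from 0.3 to 5 N, so I relied on the depth and the open drawer rather than the force.

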